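Balance a half-loaded mini-centrifuge rotor and close it

ROBOT

A 6-joint arm with a two-finger parallel gripper is mounted at the origin on the work surface; the furniture and walls round the work are solid. World frame = base frame: x ahead of the robot, y to its left, z up, the work surface at z = 0. Lengths are in mm, angles in rad, forces in N, time in s.
With the tool pointing down it reaches from about 200 to 875 mm from the base axis. Payload 3.4 kg.
Tool frame: the origin (TCP) lies between the finger pads; the fingertips stand 19 mm ahead of it and the grasp point (between the pads) is the TCP (manip.tips_ahead is the distance from the TCP to the fingertips, in mm); x points along the fingers, y is the direction in which the jaws open and shut, and the axes are right-handed (so a half turn about x gives the same grasp; the last joint's range is limited). The gripper opens to 94 mm and grips with 3 to 60 N. Pads are 16 mm wide; open, the fingers measure 119 mm over their backs; the gripper's body (75 mm by 177 mm) begins 78 mm behind the grasp point.
Start: joints at [1.044, 0.276, 1.505, -0, 1.361, -0.121], TCP at [227.003, 528.33, 224.493] pointing down, gripper open.
Joint ranges: [-2.89, 2.89], [-0.75, 2.08], [0.22, 2.7], [-1.18, 4.32], [0.11, 2.71], [-2.7, 2.7]. Speed limits (rad/s): [2.57, 2.57, 3.14, 3.14, 3.14, 3.14].

INTERFACE

Orientations are given as a rotation vector (axis times angle).
In Python, from workcell import manip, optics, ticket gives the robot as it stands. The module is installed in compiled form; this text tells all that it offers.
- The arm moves only by the tool move_arm, never from a script. Its argument "targets" is a list that holds one entry, the list of rows, each a list of 5 numbers: the shift along the tool's x, y, z in cm, then the turn about the tool's x in degrees, then the closure, from -1 (fully open) to 1 (shut). In form: [[[x, y, z, twist, gripper], ...]]. A call has 1 to 5 rows; each row shifts and turns the pose as measured when the row begins, along the tool's axes as they then stand; what a row does not reach is not made up. A row lasts 1/10 s, in which the tool goes at most 50 mm and 8.59 degrees, less where a joint would pass 70% of its speed; a pose out of reach is approached as far as the arm can. A call is refused whole if a number of a shift passes 5 or a number of a turn 8.59, either way. A call with a gripper value outside its range is refused whole. The fingers move at their own pace and stop on an object; "force" is the grip in N (left out, the last holds). Time passes only in rows, so rows that do not move let the fingers close. It gives the time, the measured TCP pose, the force and the opening at its end, in the units of the state.
- manip.get_obs(): the state, without advancing time (a new reading comes with each control period).
- optics.capture(name): name is "scene" or "top" or "wrist"; returns a dict with "image" (480x640x3 uint8, blue, green, red), "fx", "fy", "cx", "cy" (pixels), "rvec" (rotation vector, rad) and "tvec" (3), from world to camera coordinates, as OpenCV has them; the wrist camera has in their place "hand_eye" (4x4, takes a point from camera to tool coordinates, whose origin is the TCP and whose axes are the tool frame's). Camera axes: x right, y down, z forward; pixel columns grow to the right and rows downward; lengths in mm; the calibration is good to about 2 mm. A picture is of the moment at which its call begins: read the wrist's pose just before it. There is no depth.
- ticket.hand_in(): hands the job in, once; it reports no verdict.
The state is a dict: "t": time; "joint_positions": joint angles; "joint_velocities": joint speeds; "joint_efforts": joint torques, N m; "ee_pos": TCP position; "tool_rot": TCP orientation; "force": force on the tool from outside, world axes, zero at the start; "moment": the same for the moment, N m; "grip_width": opening from 0.0 (shut) to 1.0 (fully open).
Only numpy, scipy, OpenCV 4.12 (cv2) and the standard library are available. Lean on these libraries where they do the work, as an engineer would, in place of code of your own. Each camera call takes 0.05 s, during which the arm holds its last target. There are 200 camera calls.

TASK

The rotor of the mini-centrifuge is half loaded and would shake. Balance it: stand each of the three loose vials in the empty well directly across the rotor from the loaded vial of its own kind (short screw-cap, tall tube, dropper), then put the domed cover squarely over the rotor so that it sits right down on the housing. Leave the vials that are already loaded in their wells, and let no vial fall over.

Things in the scene. Friction and masses are not known exactly. Their poses are not given: they have to be found in the camera images.
- centrifuge: White mini-centrifuge: fixed round housing 172 mm wide, 44 high, control nose to its own -x. Origin on the rotor axis at bench level. A collar 142 mm wide (bevelled to 137) stands 8 mm above its top face; the cover drops over it and rests on that face, 44 mm up. Tall fixed machines stand behind: a dark one from x = 0.61 m on, an oven to the left with its near right corner at x 0.52, y 0.19.
- rotor: Aluminium rotor on the centrifuge, 132 mm disc, does not turn. Origin on its axis, at its underside, 45 mm above the bench; x points at a well's middle. Six upright wells on a 48 mm radius, every 60 degrees from x; every other one is loaded at the start. Top face 26 mm above the origin; wells 28 mm wide (33 at the mouth), flat floor 8 mm above the origin, 18 mm deep. Centre nut 17 mm wide, 6 high.
- short_loaded_mid (a point): Short screw-cap vial already in the rotor: 23 mm diameter, 48 mm tall, flat ribbed cap 21 mm wide. Point at its centre, 24 mm above its underside; z up along it. 30 mm of it stand out of the well.
- tall_loaded_mid (a point): Tall tube already in the rotor: off-white, 22 mm diameter, 70 mm tall, white ribbed cap 24 mm wide. Point at its centre, 35 mm above its underside. 52 mm stand out of the well.
- dropper_loaded_mid (a point): Dropper vial already in the rotor: amber body 22 mm diameter to 32 mm up, narrowing to a white collar 19 mm wide (38 to 47 mm up) and a rubber teat 12 mm wide on top; 65 mm tall in all. Point on its axis, half-way up, 32.5 mm above its underside. 47 mm stand out of the well.
- short_loose_mid (a point): Loose short screw-cap vial, upright on the bench, like the loaded one (23 mm diameter, 48 mm tall, flat cap 21 mm). Point at its centre, 24 mm above its underside. About 20 g. The lower 18 mm go into the well: grip its upper part, fingertips 20 to 25 mm above its underside.
- tall_loose_mid (a point): Loose tall tube, upright on the bench, like the loaded one (22 mm diameter, 70 mm tall, ribbed cap 24 mm from 55 mm up). Point at its centre, 35 mm above its underside. About 20 g. The lower 18 mm go into the well: keep the fingertips 20 mm or more above its underside.
- dropper_loose_mid (a point): Loose dropper vial, upright on the bench, like the loaded one (amber body 22 mm diameter to 32 mm up, collar 19 mm, teat; 65 mm tall). Point on its axis, 32.5 mm above its underside. About 20 g. The lower 18 mm go into the well: grip it with the fingertips 20 to 25 mm above its underside.
- cover_knob (a point): Round cover standing rim down on the bench: smoke-tinted rigid dome, open below, 156 mm outside, 150 inside diameter, 92 mm high (88 inside). A black knob 29 mm wide, 20 mm high, stands on its top on a short neck. Point at the knob's centre, on the axis, 112 mm above the rim (knob top 123). About 0.16 kg. Seated on the centrifuge the point is on the rotor axis, 156 mm above the bench.
Things that resemble listed ones, but are neither listed nor needed, are in the scene too. Leave any green or red look-alike of the part that bears tall_loose_mid alone.

How it is judged (in metres and radians):
On the way:
1. each loose vial stands in the well across the rotor from its twin (z of short_loose_mid in the frame of rotor between 0.028 and 0.036 m and horizontal distance between short_loose_mid and rotor between 0.042 and 0.054 m and angle between each of short_loose_mid, short_loaded_mid, tall_loose_mid, tall_loaded_mid, dropper_loose_mid, dropper_loaded_mid's own z axis and vertical below 0.1 rad and z of short_loaded_mid in the frame of rotor between 0.028 and 0.036 m and horizontal distance between short_loaded_mid and rotor between 0.042 and 0.054 m and horizontal distance between short_loose_mid and short_loaded_mid above 0.0895 m and z of tall_loose_mid in the frame of rotor between 0.039 and 0.047 m and horizontal distance between tall_loose_mid and rotor between 0.042 and 0.054 m and z of tall_loaded_mid in the frame of rotor between 0.039 and 0.047 m and horizontal distance between tall_loaded_mid and rotor between 0.042 and 0.054 m and horizontal distance between tall_loose_mid and tall_loaded_mid above 0.0895 m and z of dropper_loose_mid in the frame of rotor between 0.0365 and 0.0445 m and horizontal distance between dropper_loose_mid and rotor between 0.042 and 0.054 m and z of dropper_loaded_mid in the frame of rotor between 0.0365 and 0.0445 m and horizontal distance between dropper_loaded_mid and rotor between 0.042 and 0.054 m and horizontal distance between dropper_loose_mid and dropper_loaded_mid above 0.0895 m), for 0.2 s.
At the end, for the whole second after the job is handed in: Six vials upright on well floors (4 mm, 0.1 rad), each loose one over 89.5 mm from its loaded twin (opposite wells 96 mm apart, others 83 at most); cover within 8 mm of the rotor axis, down on the housing (knob centre 106 to 115 mm above rotor origin), tilt under 0.05 rad; all at rest (all of step 1 and horizontal distance between cover_knob and rotor below 0.008 m and z of cover_knob in the frame of rotor between 0.106 and 0.115 m and angle between cover_knob's own z axis and vertical below 0.05 rad and linear speed of each of short_loose, tall_loose, dropper_loose, cover below 0.02 m/s); the robot touches nothing.
It fails at once if a vial that was already loaded is taken out of or shifted from its well (more than 12 mm) (distance of any of short_loaded_mid, tall_loaded_mid, dropper_loaded_mid from where it was at the start of the episode above 0.012 m).
It fails at once if a vial falls over (tilts more than 0.9 rad) (angle between any of short_loose_mid, short_loaded_mid, tall_loose_mid, tall_loaded_mid, dropper_loose_mid, dropper_loaded_mid's own z axis and vertical above 0.9 rad).
It also fails if it takes over 102 s, if anything falls off the work surface, if the arm or the gripper's body presses on something with over 40 N, if the wrist force passes 120 N, or if a joint passes its speed limit or range.

## Working session

There is one attempt and no reset: what is moved stays moved. The work goes in short steps, Python scripts to look and compute and a tool call to move; the robot and the scene stay as the last step left them, time stands still between calls to the robot, and variables do not carry over. Pictures are saved under pics/ and viewed, about 12 in all and at most 16, crops included, and the job is handed in when it is done.

Besides the shell and the picture viewer there is one more tool, called in YAML: its name, and indented under it one key for each argument. move_arm: Moves the arm, as the interface text tells. Its arguments: {"type":"object","properties":{"targets":{"type":"array","items":{"type":"array","items":{"type":"array","items":{"type":"number"}}}},"force":{"type":"number"}},"required":["targets"]}

```bash
mkdir -p pics; cat > h.py <<'E'
import numpy as np, cv2
from scipy.spatial.transform import Rotation as R
from workcell import manip, optics, ticket
def cap(n):
    o=manip.get_obs(); c=optics.capture(n)
    K=np.array([[c['fx'],0,c['cx']],[0,c['fy'],c['cy']],[0,0,1.]])
    if 'hand_eye' in c:
        T=np.eye(4);T[:3,:3]=R.from_rotvec(o['tool_rot']).as_matrix();T[:3,3]=o['ee_pos']
        W=T@np.array(c['hand_eye']); Rc=W[:3,:3].T; t=-Rc@W[:3,3]
    else:
        Rc=R.from_rotvec(np.ravel(c['rvec'])).as_matrix(); t=np.ravel(c['tvec'])
    return c['image'],K,Rc,t
def ray(px,z,K,Rc,t):
    d=Rc.T@np.linalg.inv(K)@np.array([px[0],px[1],1.]); o=-Rc.T@t
    return (o+d*(z-o[2])/d[2])
def proj(P,K,Rc,t):
    q=K@(Rc@np.array(P,float)+t); return q[:2]/q[2]
E
python3 - <<'E'
from h import *
o=manip.get_obs(); print({k:np.round(v,3) for k,v in o.items()}, manip.tips_ahead)
print(R.from_rotvec(o['tool_rot']).as_matrix().round(3))
for n in ('top','scene'):
    im,K,Rc,t=cap(n); cv2.imwrite(f'pics/{n}0.png',im); np.savez(f'{n}0.npz',im=im,K=K,Rc=Rc,t=t); print(n,K[0,0],(-Rc.T@t).round(0),Rc.round(2).tolist())
E
```

```text
{'t': np.float64(0.0), 'joint_positions': array([ 1.044,  0.277,  1.506, -0.   ,  1.361, -0.121]), 'joint_velocities': array([ 0.001,  0.001,  0.   ,  0.   ,  0.001, -0.002]), 'joint_efforts': array([ 0.0000e+00, -4.0459e+01, -2.3723e+01,  7.0000e-02,  3.4000e-02,
       -0.0000e+00]), 'ee_pos': array([226.73 , 527.843, 223.63 ]), 'tool_rot': array([ 0.317,  1.548, -0.32 ]), 'force': array([ 0.105, -0.834,  0.52 ]), 'moment': array([-0.013, -0.004, -0.023]), 'grip_width': np.float64(0.998)} 19.0
[[-0.001  0.395  0.919]
 [-0.002  0.919 -0.395]
 [-1.    -0.002 -0.   ]]
top 487.15085652308994 [ 281.  104. 1204.] [[0.01, -1.0, -0.01], [-1.0, -0.01, -0.07], [0.07, 0.01, -1.0]]
scene 571.186193599093 [ 155. -901.  666.] [[0.98, -0.21, -0.02], [-0.12, -0.47, -0.87], [0.18, 0.86, -0.48]]
```

View pics/top0.png

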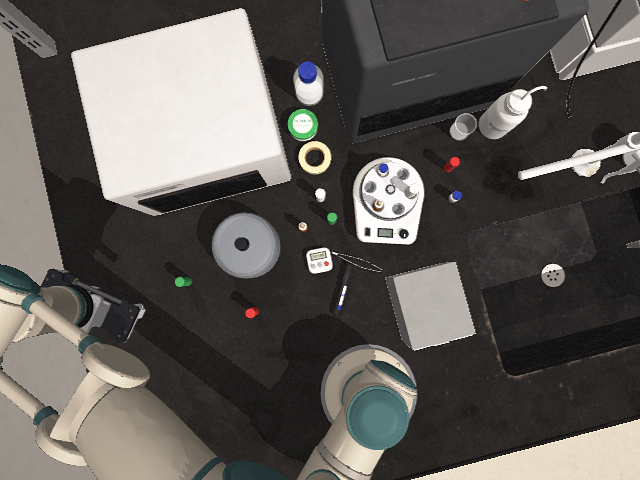

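View pics/scene0.png

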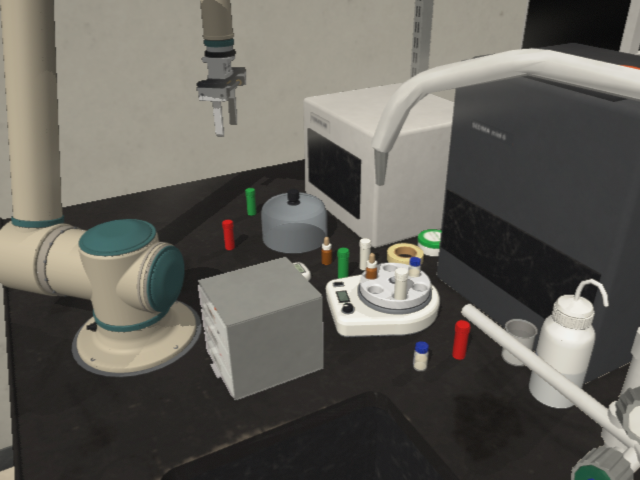

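Candidates (top view): the white-capped tall tube at (320,194), with green (333,217), (181,282) and red (455,163), (251,313) look-alikes to leave. The short blue-capped vial is at (456,196), the dropper at (303,226) and the cover at (242,244). In the rotor are the short vial at (384,169), tall tube at (411,190) and dropper at (378,205). Next, a close crop of these.

```bash
python3 - <<'E'
from h import *
d=np.load('top0.npz'); im=d['im']
# crop x 290..470,y 145..275 scale 4.4
c=cv2.resize(im[145:265,290:470],None,fx=4.4,fy=4.4,interpolation=cv2.INTER_CUBIC)
for i in range(0,180,20): cv2.putText(c,str(290+i),(int(i*4.4),10),0,.35,(0,255,255)); cv2.line(c,(int(i*4.4),0),(int(i*4.4),4),(0,255,255))
for i in range(0,120,20): cv2.putText(c,str(145+i),(0,int(i*4.4)+5),0,.35,(0,255,255))
cv2.imwrite('pics/top_crop.png',c)
a=(d['K'],d['Rc'],d['t'])
for n,px,z in [('tall cap',(320,194),70),('short cap',(456,196),48),('drop teat',(303,226),65),('knob',(242,244),120),('nut',(390,189),77),('sl',(384,168),101),('tl',(411,190),123),('dl',(378,205),118)]:
    print(n,ray(px,z,*a).round(0))
E
```

```text
tall cap [473. 120.  70.]
short cap [ 474. -204.   48.]
drop teat [398. 159.  65.]
knob [351. 293. 120.]
nut [484. -43.  77.]
sl [529. -27. 101.]
tl [474. -84. 123.]
dl [441. -11. 118.]
```

View pics/top_crop.png

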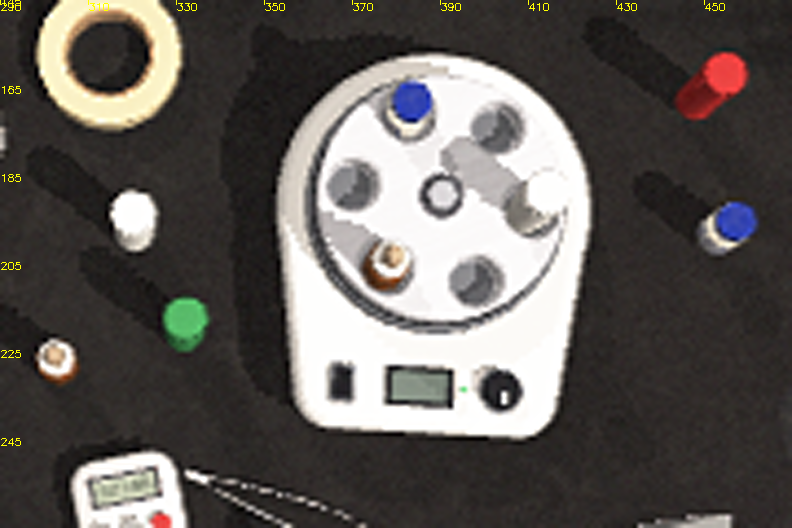

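```bash
cat >> h.py <<'E'
def tri(obs):
    A=[];b=[]
    for px,(K,Rc,t) in obs:
        d=Rc.T@np.linalg.inv(K)@np.array([px[0],px[1],1.]);d/=np.linalg.norm(d);o=-Rc.T@t
        M=np.eye(3)-np.outer(d,d);A.append(M);b.append(M@o)
    x=np.linalg.lstsq(np.vstack(A),np.hstack(b),rcond=None)[0]
    return x,[np.linalg.norm(M@x-bb) for M,bb in zip(A,b)]
def go(x=None,y=None,z=None,yaw=None):
    "tool-frame shift (cm) and twist (deg) to reach world target"
    o=manip.get_obs();M=R.from_rotvec(o['tool_rot']).as_matrix();p=np.array(o['ee_pos'])
    T=np.array([p[i] if v is None else v for i,v in enumerate((x,y,z))])
    cur=np.degrees(np.arctan2(M[1,1],M[0,1])); tw=0 if yaw is None else -((yaw-cur+90)%180-90)
    s=M.T@(T-p)/10
    print('t',round(float(o['t']),2),'at',p.round(1),'yaw',cur.round(1),'tilt',M[:,0].round(3),'shift cm',s.round(2),'twist',round(float(tw),1),'rows>=',int(np.ceil(max(np.linalg.norm(s)/5,abs(tw)/8.59))),'w',round(float(o['grip_width']),3),'F',np.round(o['force'],1))
    return s,tw
E
python3 - <<'E'
from h import *
d=np.load('top0.npz');a=(d['K'],d['Rc'],d['t']);e=np.load('scene0.npz');s=(e['K'],e['Rc'],e['t'])
for q in [(380,180),(465,312)]: print('pipe',tri([((520,175),a),(q,s)]))
for n,px,q in [('tall',(320.2,193.2),(365,240)),('short',(457.3,195),(421,346)),('drop',(302.7,225.5),(326.5,238)),('knob',(242,243.5),(294,192))]: print(n,tri([(px,a),(q,s)]))
P={}
for n,px,z in [('tall cap',(320.2,193.2),70),('short cap',(457.3,195),48),('drop teat',(302.7,225.5),65),('nut',(390.2,189.3),77),('sl0',(383.4,168.2),101),('tl',(414.3,188.9),123),('dl',(379.1,203.2),118),('wS',(398.4,208.9),71),('wT',(370.2,187.3),71),('wD',(403.4,174.1),71)]:
    P[n]=ray(px,z,*a); print(n,P[n].round(1))
c=np.mean([P[k] for k in('sl0','tl','dl','wS','wT','wD')],0)[:2];print('c',c)
for k in('sl0','tl','dl','wS','wT','wD'): v=P[k][:2]-c; print(k,np.hypot(*v).round(1),np.degrees(np.arctan2(v[1],v[0])).round(1))
go(P['tall cap'][0],P['tall cap'][1],150,107)
go(c[0],c[1],280,107)
E
```

```text
pipe (array([ 422.9528527 , -220.03359275,  365.51346614]), [np.float64(35.029598517949), np.float64(35.0295985179486)])
pipe (array([ 495.25867766, -303.84037369,  180.63063959]), [np.float64(1.8174931999607704), np.float64(1.8174931999606778)])
tall (array([475.23195412, 119.31901503,  70.18353173]), [np.float64(0.37624718572527555), np.float64(0.3762471857255448)])
short (array([ 476.05895834, -208.11570997,   45.31057492]), [np.float64(0.4399098308478551), np.float64(0.4399098308474721)])
drop (array([399.87343216, 159.98240327,  63.2372315 ]), [np.float64(0.7896963297394075), np.float64(0.7896963297398258)])
knob (array([353.44218426, 292.33444464, 120.0285575 ]), [np.float64(1.4713766520026166), np.float64(1.471376652002619)])
tall cap [474.9 119.4  70. ]
short cap [ 476.  -207.5   48. ]
drop teat [398.9 160.   65. ]
nut [483.7 -43.9  77. ]
sl0 [528.1 -25.3 101. ]
tl [476.6 -91.7 123. ]
dl [444.7 -13.6 118. ]
wS [438.6 -63.7  71. ]
wT [489.3   2.2  71. ]
wD [521.  -75.7  71. ]
c [483.07737551 -44.64852973]
sl0 49.0 23.2
tl 47.5 -97.8
dl 49.4 141.0
wS 48.4 -156.8
wT 47.2 82.4
wD 49.1 -39.3
t 0.1 at [226.7 527.9 223.7] yaw 66.8 tilt [-0.001 -0.001 -1.   ] shift cm [  7.41 -27.73  38.93] twist -40.2 rows>= 10 w 0.999 F [ 0.3 -0.5  0.4]
t 0.1 at [226.7 527.9 223.7] yaw 66.8 tilt [-0.001 -0.001 -1.   ] shift cm [ -5.57 -42.5   46.15] twist -40.2 rows>= 13 w 0.999 F [ 0.3 -0.5  0.4]
```

move_arm:
  targets:
    - [[0,0,0,-8.5,0.1],[0,0,0,-8.5,0.1],[0,0,0,-8.5,0.1],[0,0,0,-8.5,0.1],[0,0,0,-8.5,0.1]]
  force: 15

```text
t: 0.6
ee_pos: [225.9, 526.4, 221.0]
tool_rot: [-0.278, 1.558, 0.269]
force: [0.1, -0.4, -0.1]
grip_width: 0.612
```

```bash
python3 - <<'E'
from h import *
print(manip.get_obs()['joint_positions'].round(2)); go(399.5,160,200,112)
E
```

```text
[ 1.04  0.28  1.51  0.    1.36 -0.88]
t 0.6 at [225.9 526.4 221. ] yaw 110.0 tilt [-0.004 -0.006 -1.   ] shift cm [  2.26 -40.36   3.81] twist -2.0 rows>= 9 w 0.612 F [ 0.1 -0.4 -0.1]
```

move_arm:
  targets:
    - [[0,-4.7,0.4,-0.4,0.1],[0,-4.7,0.4,-0.4,0.1],[0,-4.7,0.4,-0.4,0.1],[0,-4.7,0.4,-0.4,0.1],[0,-4.7,0.4,-0.4,0.1]]

```text
t: 1.1
ee_pos: [329.1, 312.4, 218.5]
tool_rot: [-0.318, 1.555, 0.309]
force: [0.5, 0.2, -0.8]
grip_width: 0.449
```

move_arm:
  targets:
    - [[0,-4.7,0.4,0,0.1],[0,-4.7,0.4,0,0.1],[0,-4.5,0.4,0,0.1],[0,-3,0.4,0,0.1],[0,0,0,0,0.1]]

```text
t: 1.6
ee_pos: [412.4, 151.8, 218.1]
tool_rot: [-0.316, 1.556, 0.303]
force: [0.2, 0.5, 1.1]
grip_width: 0.449
```

```bash
python3 - <<'E'
from h import *
go(399.5,160,150,112)
im,K,Rc,t=cap('wrist'); cv2.imwrite('pics/w1.png',im); np.savez('w1.npz',K=K,Rc=Rc,t=t); print('cam',-Rc.T@t)
for P in [(399.5,160,65),(399.5,160,0),(475,119.4,70)]: print(P,proj(P,K,Rc,t).round(0))
E
```

```text
t 1.6 at [412.4 151.8 218.1] yaw 112.6 tilt [-0.006 -0.009 -1.   ] shift cm [ 6.81  1.29 -0.81] twist 0.6 rows>= 2 w 0.449 F [0.2 0.5 1.1]
cam [338.46539544 121.73436739 379.30649585]
(399.5, 160, 65) [333. 216.]
(399.5, 160, 0) [331. 202.]
(475, 119.4, 70) [257. 277.]
```

View pics/w1.png

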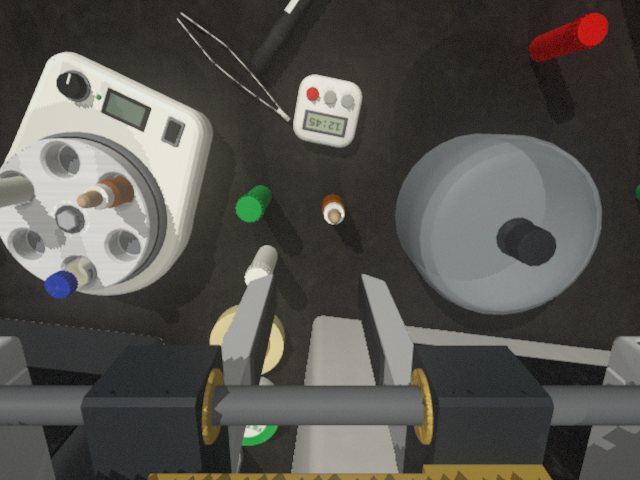

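Dropper teat is seen at (334,217), against (333,216) predicted. The tall cap is at (260,276), against (257,277). Both agree to about 1–2 mm, so I descend on the dropper.

move_arm:
  targets:
    - [[2,0.65,-0.4,0,0.1],[4,0.65,-0.4,0,0.1],[3,0,0,0,0.1],[0,0,0,0,0.1]]

```text
t: 2.05
ee_pos: [396.5, 165.4, 126.4]
tool_rot: [-0.313, 1.555, 0.308]
force: [-0.3, -0.1, 1.0]
grip_width: 0.454
```

```bash
python3 - <<'E'
from h import *
go(399.5,160,41,112)
K,Rc,t=[np.load('w1.npz')[k] for k in('K','Rc','t')]
W=[ray(p,71,K,Rc,t)[:2] for p in [(62,158),(126,244),(27,243)]]
print('wells S,T,D from wrist',np.round(W,1),'teat',ray((334,217),65,K,Rc,t),'tall',ray((260,277),70,K,Rc,t), ray((69,219),77,K,Rc,t))
E
```

```text
t 2.05 at [396.5 165.4 126.4] yaw 112.7 tilt [-0.006 -0.005 -1.   ] shift cm [ 8.54 -0.6   0.14] twist 0.7 rows>= 2 w 0.454 F [-0.3 -0.1  1. ]
wells S,T,D from wrist [[438.7 -61.5]
 [489.7   4.9]
 [521.7 -74.2]] teat [400.34066963 161.13339103  65.        ] tall [474.26948898 121.67692506  70.        ] [483.81932826 -42.06441514  77.        ]
```

move_arm:
  targets:
    - [[2,-0.5,0.15,0,0.1],[3.5,0,0,0,0.1],[3.0,0,0,0,0.1],[0,0,0,0,0.1]]

```text
t: 2.45
ee_pos: [401.4, 166.0, 43.6]
tool_rot: [-0.315, 1.548, 0.314]
force: [-0.5, -0.4, -0.1]
grip_width: 0.45
```

```bash
python3 - <<'E'
from h import *
go(400,160.5,41.5,112)
E
```

```text
t 2.45 at [401.4 166.   43.6] yaw 113.0 tilt [ 0.    -0.001 -1.   ] shift cm [ 0.21 -0.45 -0.34] twist 1.0 rows>= 1 w 0.45 F [-0.5 -0.4 -0.1]
```

move_arm:
  targets:
    - [[0.2,-0.45,-0.3,0,0.1],[0,0,0,0,0.4],[0,0,0,0,0.6],[0,0,0,0,1],[0,0,0,0,1]]

```text
t: 2.95
ee_pos: [404.5, 162.6, 47.6]
tool_rot: [-0.316, 1.537, 0.315]
force: [-0.1, 0.3, -0.4]
grip_width: 0.228
```

```bash
python3 - <<'E'
from h import *
go(400,160.5,41.5,112)
E
```

```text
t 2.95 at [404.5 162.6  47.6] yaw 113.1 tilt [ 0.01   0.002 -1.   ] shift cm [ 0.61 -0.02 -0.51] twist 1.1 rows>= 1 w 0.228 F [-0.1  0.3 -0.4]
```

move_arm:
  targets:
    - [[0,0,0,0,0.3],[0.6,0,-0.5,0,0.3],[0.2,0,0,0,1],[0,0,0,0,1],[0,0,0,0,1]]

```text
t: 3.45
ee_pos: [400.3, 160.6, 39.8]
tool_rot: [-0.315, 1.535, 0.315]
force: [0.0, 0.5, 2.5]
grip_width: 0.226
```

```bash
python3 - <<'E'
from h import *
go(400,160.5,41.5,112);print(R.from_rotvec(manip.get_obs()['tool_rot']).as_matrix().round(3))
E
```

```text
t 3.45 at [400.3 160.6  39.8] yaw 113.1 tilt [ 0.013  0.002 -1.   ] shift cm [-0.17  0.   -0.03] twist 1.1 rows>= 1 w 0.226 F [0.  0.5 2.5]
[[ 0.013 -0.392  0.92 ]
 [ 0.002  0.92   0.392]
 [-1.    -0.003  0.012]]
```

move_arm:
  targets:
    - [[-2,0,0,0,1],[-4,0,0,0,1],[-5,0,0,0,1],[-4,0,0,0,1],[0,0,0,0,1]]

```text
t: 3.95
ee_pos: [397.0, 159.9, 193.2]
tool_rot: [-0.316, 1.542, 0.315]
force: [0.2, 0.5, -0.5]
grip_width: 0.231
```

```bash
python3 - <<'E'
from h import *
go(521.6,-73.7,185,112)
E
```

```text
t 3.95 at [397.  159.9 193.2] yaw 113.0 tilt [ 0.005  0.001 -1.   ] shift cm [  0.87 -26.37   2.32] twist 1.0 rows>= 6 w 0.231 F [ 0.2  0.5 -0.5]
```

move_arm:
  targets:
    - [[0,-3,0.4,0,1],[0,-4.7,0.4,0,1],[0,-4.7,0.4,0,1],[0,-4.7,0.4,0,1],[0,-4.5,0.4,0,1]]

```text
t: 4.45
ee_pos: [499.5, -31.6, 191.1]
tool_rot: [-0.32, 1.543, 0.327]
force: [0.8, 1.4, -0.5]
grip_width: 0.229
```

move_arm:
  targets:
    - [[0,-3,0.3,0,1],[0,-1,0,0,1],[0,0,0,0,1]]

```text
t: 4.75
ee_pos: [519.4, -73.0, 186.7]
tool_rot: [-0.314, 1.548, 0.323]
force: [0.3, 0.7, 0.1]
grip_width: 0.228
```

```bash
python3 - <<'E'
from h import *
go(521.6,-73.7,185,112)
im,K,Rc,t=cap('wrist'); cv2.imwrite('pics/w2.png',im);np.savez('w2.npz',K=K,Rc=Rc,t=t)
E
```

```text
t 4.75 at [519.4 -73.  186.7] yaw 113.2 tilt [-0.002  0.006 -1.   ] shift cm [ 0.17 -0.15  0.17] twist 1.2 rows>= 1 w 0.228 F [0.3 0.7 0.1]
```

View pics/w2.png

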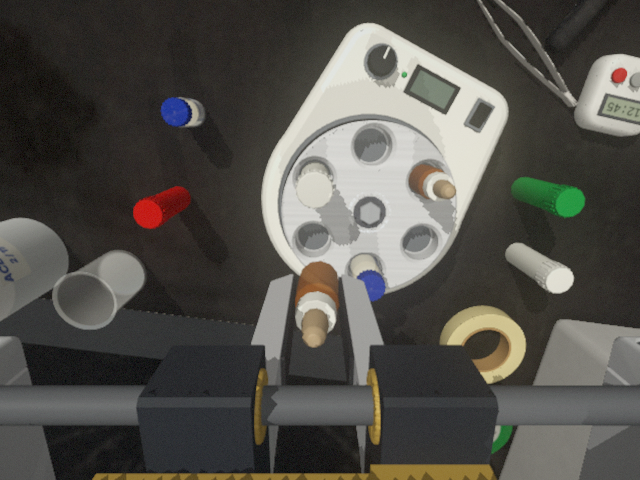

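Wrist view: the dropper is held upright at (318,300). The target well is at (314,236), with the other wells at (373,145) and (420,240) and the nut at (370,212).

```bash
python3 - <<'E'
from h import *
K,Rc,t=[np.load('w2.npz')[k] for k in('K','Rc','t')]
print([ray(p,z,K,Rc,t).round(1)[:2] for p,z in [((314,236),71),((373,145),71),((420,240),71),((370,212),77),((182,111),48),((553,278),70)]])
o=manip.get_obs();p=o['ee_pos'];M=R.from_rotvec(o['tool_rot']).as_matrix()
for q in [(-10,),(40,)]: pass
print('bottom proj',proj(p+M@[40,0,0],K,Rc,t),'teat tip',proj(p-M@[25,0,0],K,Rc,t))
E
```

```text
[array([520. , -74.9]), array([441.2, -62.7]), array([491.1,   1.2]), array([485.4, -45. ]), array([ 475. , -202.1]), array([477.7, 113.9])]
bottom proj [319.43517459 273.35143804] teat tip [320.41022161 333.76290684]
```

move_arm:
  targets:
    - [[1.5,-0.1,0.2,0,1],[2.5,0,0,0,1],[1.5,0,0,0,1],[0,0,0,0,1]]

```text
t: 5.2
ee_pos: [516.8, -64.4, 130.0]
tool_rot: [-0.315, 1.55, 0.332]
force: [-0.4, -0.0, 0.2]
grip_width: 0.233
```

```bash
python3 - <<'E'
from h import *
go(521.2,-74.5,112,112)
E
```

```text
t 5.2 at [516.8 -64.4 130. ] yaw 113.6 tilt [-0.006  0.01  -1.   ] shift cm [ 1.79 -1.12  0.  ] twist 1.6 rows>= 1 w 0.233 F [-0.4 -0.   0.2]
```

move_arm:
  targets:
    - [[0.3,-1.1,0,1.5,1],[0,0,0,0,1]]

```text
t: 5.4
ee_pos: [520.7, -72.7, 127.6]
tool_rot: [-0.295, 1.553, 0.313]
force: [0.3, -0.2, -0.6]
grip_width: 0.23
```

```bash
python3 - <<'E'
from h import *
go(521.2,-74.5,112,112)
optics.capture('top')
go(521.2,-74.5,112,112)
E
```

```text
t 5.4 at [520.7 -72.7 127.6] yaw 112.2 tilt [-0.005  0.01  -1.   ] shift cm [ 1.56 -0.21 -0.02] twist 0.2 rows>= 1 w 0.23 F [ 0.3 -0.2 -0.6]
t 5.45 at [520.5 -72.2 127.9] yaw 112.2 tilt [-0.005  0.011 -1.   ] shift cm [ 1.59 -0.26 -0.02] twist 0.2 rows>= 1 w 0.229 F [ 0.2  0.6 -0.1]
```

move_arm:
  targets:
    - [[0.7,-0.25,0,0,1],[0.7,0,0,0,1],[0,0,0,0,1]]

```text
t: 5.75
ee_pos: [522.4, -74.6, 114.5]
tool_rot: [-0.295, 1.55, 0.312]
force: [-1.2, -0.7, -0.1]
grip_width: 0.231
```

```bash
python3 - <<'E'
from h import *
go(521.2,-74.5,93,112)
E
```

```text
t 5.75 at [522.4 -74.6 114.5] yaw 112.2 tilt [-0.002  0.01  -1.   ] shift cm [ 2.15  0.04 -0.11] twist 0.2 rows>= 1 w 0.231 F [-1.2 -0.7 -0.1]
```

move_arm:
  targets:
    - [[0.7,0,-0.1,0,1],[0.7,0,0,0,1],[0.5,0,0,0,1]]

```text
t: 6.05
ee_pos: [521.8, -75.1, 94.6]
tool_rot: [-0.295, 1.548, 0.311]
force: [0.0, -0.4, 0.0]
grip_width: 0.231
```

```bash
python3 - <<'E'
from h import *
go(521.2,-74.5,93,112)
E
```

```text
t 6.05 at [521.8 -75.1  94.6] yaw 112.2 tilt [-0.001  0.01  -1.   ] shift cm [ 0.16  0.08 -0.03] twist 0.2 rows>= 1 w 0.231 F [ 0.  -0.4  0. ]
```

move_arm:
  targets:
    - [[0.25,0,0,0,1],[0.1,0,0,0,1],[0,0,0,0,0.25],[0,0,0,0,0.25]]

```text
t: 6.45
ee_pos: [521.9, -74.3, 92.6]
tool_rot: [-0.294, 1.548, 0.312]
force: [0.0, -0.4, -0.2]
grip_width: 0.359
```

```bash
python3 - <<'E'
from h import *
go(521.2,-74.5,93,112)
E
```

```text
t 6.45 at [521.9 -74.3  92.6] yaw 112.1 tilt [-0.001  0.012 -1.   ] shift cm [-0.04  0.01 -0.07] twist 0.1 rows>= 1 w 0.359 F [ 0.  -0.4 -0.2]
```

Released at the expected seating height. I lift out, move to the tall tube and check both with one picture.

move_arm:
  targets:
    - [[-1.5,0,0,0,0.25],[-3,0,0,0,0.25],[-4,0,0,0,0.1],[-3,0,0,0,0.1],[0,0,0,0,0.1]]

```text
t: 6.95
ee_pos: [520.9, -75.5, 208.5]
tool_rot: [-0.292, 1.553, 0.314]
force: [0.4, 0.4, 0.2]
grip_width: 0.45
```

```bash
python3 - <<'E'
from h import *
go(475.8,118.5,200,112)
E
```

```text
t 6.95 at [520.9 -75.5 208.5] yaw 112.1 tilt [-0.006  0.013 -1.   ] shift cm [ 1.13 19.66  3.13] twist 0.1 rows>= 4 w 0.45 F [0.4 0.4 0.2]
```

move_arm:
  targets:
    - [[0,4.5,0.7,0,0.1],[0,4.5,0.7,0,0.1],[0,4.5,0.7,0,0.1],[0,4.3,0.7,0,0.1],[0,1.5,0.2,0,0.1]]

```text
t: 7.45
ee_pos: [475.2, 117.2, 206.1]
tool_rot: [-0.286, 1.557, 0.307]
force: [-0.5, -0.5, -0.1]
grip_width: 0.455
```

```bash
python3 - <<'E'
from h import *
go(475.8,118.5,160,112)
im,K,Rc,t=cap('wrist'); cv2.imwrite('pics/w3.png',im);np.savez('w3.npz',K=K,Rc=Rc,t=t)
print(proj((475.8,118.5,70),K,Rc,t),proj((475.8,118.5,0),K,Rc,t))
go(475.8,118.5,160,112)
E
```

```text
t 7.45 at [475.2 117.2 206.1] yaw 111.6 tilt [-0.009  0.012 -1.   ] shift cm [4.61 0.03 0.12] twist -0.4 rows>= 1 w 0.455 F [-0.5 -0.5 -0.1]
[316.24552286 231.04959596] [315.33962795 212.41546542]
t 7.5 at [474.7 118.1 205.9] yaw 111.7 tilt [-0.01   0.013 -1.   ] shift cm [ 4.59 -0.08  0.14] twist -0.3 rows>= 1 w 0.452 F [-1.   0.6  0.4]
```

View pics/w3.png

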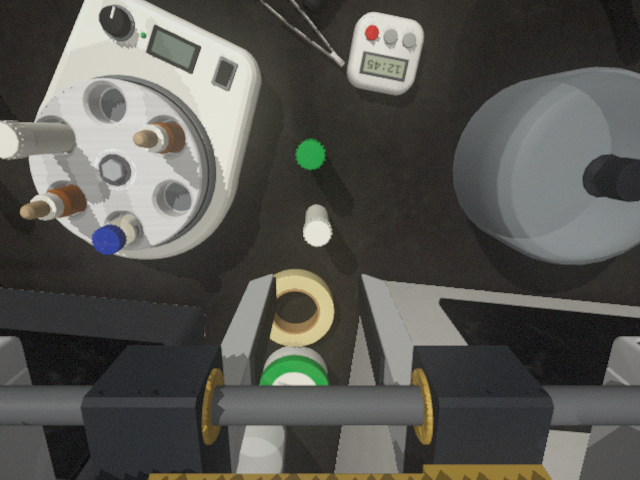

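Both droppers are seated opposite each other at (155,137) and (55,203). The tall cap is at (318,233), against (316,231) predicted, so I descend on it.

move_arm:
  targets:
    - [[3,0,0.1,0,0.1],[4,0,0.1,0,0.1],[4,0,0,0,0.1],[0,0,0,0,0.1]]

```text
t: 7.9
ee_pos: [475.5, 119.9, 91.1]
tool_rot: [-0.29, 1.556, 0.31]
force: [-0.3, -0.4, 0.3]
grip_width: 0.451
```

```bash
python3 - <<'E'
from h import *
K,Rc,t=[np.load('w3.npz')[k] for k in('K','Rc','t')]; print(ray((318,233),70,K,Rc,t),ray((115,170),77,K,Rc,t),ray((177,198),71,K,Rc,t))
go(475.8,118.5,41,112)
E
```

```text
[476.81776984 120.44620173  70.        ] [484.89308019 -41.76671847  77.        ] [490.39784844   5.91554145  71.        ]
t 7.9 at [475.5 119.9  91.1] yaw 111.9 tilt [-0.009  0.011 -1.   ] shift cm [ 5.   -0.21 -0.  ] twist -0.1 rows>= 2 w 0.451 F [-0.3 -0.4  0.3]
```

move_arm:
  targets:
    - [[2.5,0,0.05,0,0.1],[2,0,0,0,0.1],[0,0,0,0,0.1]]

```text
t: 8.2
ee_pos: [477.5, 118.8, 46.3]
tool_rot: [-0.29, 1.555, 0.308]
force: [-0.3, 0.6, -0.3]
grip_width: 0.45
```

```bash
python3 - <<'E'
from h import *
go(476,119.5,41,112)
E
```

```text
t 8.2 at [477.5 118.8  46.3] yaw 111.8 tilt [-0.008  0.01  -1.   ] shift cm [ 0.53  0.11 -0.12] twist -0.2 rows>= 1 w 0.45 F [-0.3  0.6 -0.3]
```

move_arm:
  targets:
    - [[0.5,0.1,-0.1,0,0.3],[0,0,0,0,0.6],[0,0,0,0,1],[0,0,0,0,1]]

```text
t: 8.6
ee_pos: [479.8, 118.8, 45.3]
tool_rot: [-0.29, 1.548, 0.307]
force: [-1.1, 0.1, -0.9]
grip_width: 0.238
```

```bash
python3 - <<'E'
from h import *
go(476,119.5,41,112)
E
```

```text
t 8.6 at [479.8 118.8  45.3] yaw 111.8 tilt [-0.     0.011 -1.   ] shift cm [ 0.43  0.2  -0.32] twist -0.2 rows>= 1 w 0.238 F [-1.1  0.1 -0.9]
```

move_arm:
  targets:
    - [[0,0,0,0,0.35],[0.4,0.1,-0.3,0,0.35],[0.1,0,0,0,1],[0,0,0,0,1],[0,0,0,0,1]]

```text
t: 9.1
ee_pos: [477.5, 118.8, 41.5]
tool_rot: [-0.29, 1.545, 0.306]
force: [0.7, -0.1, 1.2]
grip_width: 0.236
```

```bash
python3 - <<'E'
from h import *
go(476,119.5,41,112)
E
```

```text
t 9.1 at [477.5 118.8  41.5] yaw 111.8 tilt [ 0.003  0.011 -1.   ] shift cm [ 0.05  0.12 -0.11] twist -0.2 rows>= 1 w 0.236 F [ 0.7 -0.1  1.2]
```

move_arm:
  targets:
    - [[-2,0,0,0,1],[-4,0,0,0,1],[-5,0,0,0,1],[-4,0,0,0,1],[0,-2,0,0,1]]

```text
t: 9.6
ee_pos: [482.2, 99.6, 194.7]
tool_rot: [-0.291, 1.552, 0.31]
force: [1.3, -0.0, -0.9]
grip_width: 0.236
```

```bash
python3 - <<'E'
from h import *
go(490.2,3.5,185,112)
E
```

```text
t 9.6 at [482.2  99.6 194.7] yaw 111.9 tilt [-0.004  0.011 -1.   ] shift cm [ 0.86 -9.23 -2.85] twist -0.1 rows>= 2 w 0.236 F [ 1.3 -0.  -0.9]
```

move_arm:
  targets:
    - [[0,-3.5,-1.1,0,1],[0,-3.5,-1.1,0,1],[0,-1.8,-0.5,0,1],[0,0,0,0,1]]

```text
t: 10.0
ee_pos: [492.1, 4.3, 196.0]
tool_rot: [-0.293, 1.546, 0.309]
force: [-0.2, 0.4, -1.5]
grip_width: 0.236
```

```bash
python3 - <<'E'
from h import *
go(490.2,3.5,120,112)
im,K,Rc,t=cap('wrist'); cv2.imwrite('pics/w4.png',im);np.savez('w4.npz',K=K,Rc=Rc,t=t)
o=manip.get_obs();p=o['ee_pos'];M=R.from_rotvec(o['tool_rot']).as_matrix()
print('bottom',proj(p+M@[41,0,0],K,Rc,t),'top',proj(p-M@[29,0,0],K,Rc,t),'well pred',proj((490.2,3.5,71),K,Rc,t),'nut',proj((484.3,-43.7,77),K,Rc,t))
E
```

```text
t 10.0 at [492.1   4.3 196. ] yaw 112.0 tilt [ 0.002  0.01  -1.   ] shift cm [ 7.59 -0.07 -0.25] twist 0.0 rows>= 2 w 0.236 F [-0.2  0.4 -1.5]
bottom [319.65772396 273.10869315] top [320.73735284 339.65476002] well pred [316.04812324 229.5395476 ] nut [260.81167186 202.22449255]
```

View pics/w4.png

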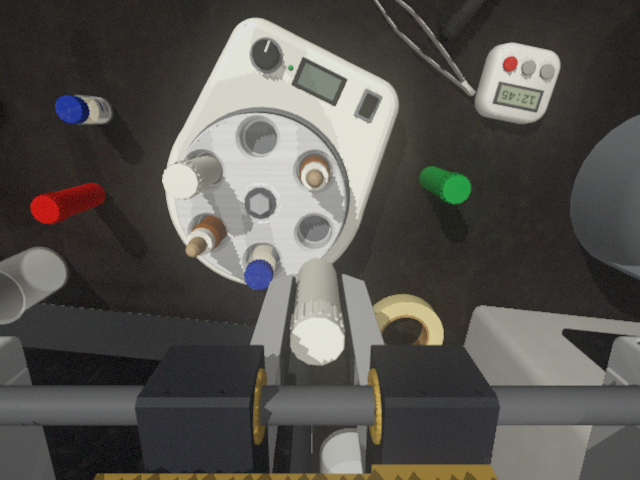

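Target well at (314,230), against (316,230) predicted. The tube hangs straight with its cap at (318,340), so I descend in steps.

move_arm:
  targets:
    - [[2,0,-0.2,0,1],[2.5,0,0,0,1],[1.5,0,0,0,1],[0,0,0,0,1]]

```text
t: 10.45
ee_pos: [489.5, 9.8, 134.3]
tool_rot: [-0.292, 1.545, 0.314]
force: [-0.3, 0.2, -0.4]
grip_width: 0.238
```

```bash
python3 - <<'E'
from h import *
go(490,3.5,94.5,112)
E
```

```text
t 10.45 at [489.5   9.8 134.3] yaw 112.1 tilt [ 0.001  0.015 -1.   ] shift cm [ 3.98 -0.66 -0.22] twist 0.1 rows>= 1 w 0.238 F [-0.3  0.2 -0.4]
```

move_arm:
  targets:
    - [[0.8,-0.65,-0.15,0,1],[0.8,0,0,0,1],[0,0,0,0,1]]

```text
t: 10.75
ee_pos: [491.2, 5.0, 118.2]
tool_rot: [-0.293, 1.544, 0.316]
force: [-0.2, 0.6, -0.6]
grip_width: 0.236
```

```bash
python3 - <<'E'
from h import *
go(490,3.5,94.5,112)
E
```

```text
t 10.75 at [491.2   5.  118.2] yaw 112.3 tilt [ 0.003  0.015 -1.   ] shift cm [ 2.36 -0.12 -0.19] twist 0.3 rows>= 1 w 0.236 F [-0.2  0.6 -0.6]
```

move_arm:
  targets:
    - [[0.5,-0.15,-0.15,0,1],[0.7,0,0,0,1],[0.6,0,0,0,1]]

```text
t: 11.05
ee_pos: [491.9, 3.0, 100.5]
tool_rot: [-0.294, 1.54, 0.315]
force: [-0.2, 0.2, 0.0]
grip_width: 0.232
```

```bash
python3 - <<'E'
from h import *
go(490,3.5,94.5,112)
E
```

```text
t 11.05 at [491.9   3.  100.5] yaw 112.2 tilt [ 0.007  0.015 -1.   ] shift cm [ 0.6   0.11 -0.16] twist 0.2 rows>= 1 w 0.232 F [-0.2  0.2  0. ]
```

move_arm:
  targets:
    - [[0.4,0.05,-0.15,0,1],[0.3,0,0,0,1],[0,0,0,0,0.25],[0,0,0,0,0.25]]

```text
t: 11.45
ee_pos: [491.6, 3.0, 94.2]
tool_rot: [-0.294, 1.537, 0.314]
force: [0.5, 0.0, 0.3]
grip_width: 0.36
```

```bash
python3 - <<'E'
from h import *
go(490,3.5,94.5,112)
E
```

```text
t 11.45 at [491.6   3.   94.2] yaw 112.2 tilt [ 0.01   0.015 -1.   ] shift cm [-0.03  0.11 -0.12] twist 0.2 rows>= 1 w 0.36 F [0.5 0.  0.3]
```

move_arm:
  targets:
    - [[-2,0,0,0,0.25],[-4,0,0,0,0.25],[-4,0,0,0,0.1],[-2,0,0,8.5,0.1],[0,0,0,8.5,0.1]]

```text
t: 11.95
ee_pos: [488.8, 1.1, 216.5]
tool_rot: [-0.053, 1.565, 0.077]
force: [-0.1, -0.6, -0.4]
grip_width: 0.449
```

move_arm:
  targets:
    - [[0,0,0,8.5,0.1],[0,0,0,8.5,0.1],[0,0,0,8.5,0.1],[0,0,0,8.5,0.1],[0,0,0,8.5,0.1]]

```text
t: 12.45
ee_pos: [488.6, 1.0, 217.3]
tool_rot: [0.535, 1.506, -0.509]
force: [-0.4, 0.2, -0.0]
grip_width: 0.451
```

move_arm:
  targets:
    - [[0,0,0,8.5,0.1],[0,0,0,8.5,0.1],[0,0,0,8.5,0.1],[0,0,0,0,0.1]]

```text
t: 12.85
ee_pos: [487.5, 1.1, 216.1]
tool_rot: [0.882, 1.395, -0.857]
force: [1.5, -0.6, 0.6]
grip_width: 0.45
```

```bash
python3 - <<'E'
from h import *
go(475.7,-205.5,190,22)
E
```

```text
t 12.85 at [487.5   1.1 216.1] yaw 26.0 tilt [ 0.004  0.015 -1.   ] shift cm [  2.29 -10.14  18.08] twist 4.0 rows>= 5 w 0.45 F [ 1.5 -0.6  0.6]
```

move_arm:
  targets:
    - [[0,-2,3.4,0.9,0.1],[0,-2,3.6,0.9,0.1],[0,-2,3.7,0.9,0.1],[0,-2,3.7,0.9,0.1],[0,-1.7,2.7,0,0.1]]

```text
t: 13.35
ee_pos: [471.0, -196.5, 212.1]
tool_rot: [0.912, 1.383, -0.884]
force: [0.4, -0.4, -0.4]
grip_width: 0.452
```

move_arm:
  targets:
    - [[0,-0.3,0.5,0,0.1],[0,0,0,0,0.1]]

```text
t: 13.55
ee_pos: [469.6, -206.1, 211.3]
tool_rot: [0.912, 1.384, -0.886]
force: [0.2, 0.0, -0.1]
grip_width: 0.449
```

```bash
python3 - <<'E'
from h import *
go(475.7,-205.5,160,22)
im,K,Rc,t=cap('wrist'); cv2.imwrite('pics/w5.png',im);np.savez('w5.npz',K=K,Rc=Rc,t=t)
print('short pred',proj((475.7,-205.5,48),K,Rc,t),proj((475.7,-205.5,0),K,Rc,t))
E
```

```text
t 13.55 at [ 469.6 -206.1  211.3] yaw 23.8 tilt [ 0.004  0.017 -1.   ] shift cm [5.13 0.53 0.26] twist 1.8 rows>= 2 w 0.449 F [ 0.2  0.  -0.1]
short pred [320.46748268 226.26059508] [319.54104126 214.70735991]
```

View pics/w5.png

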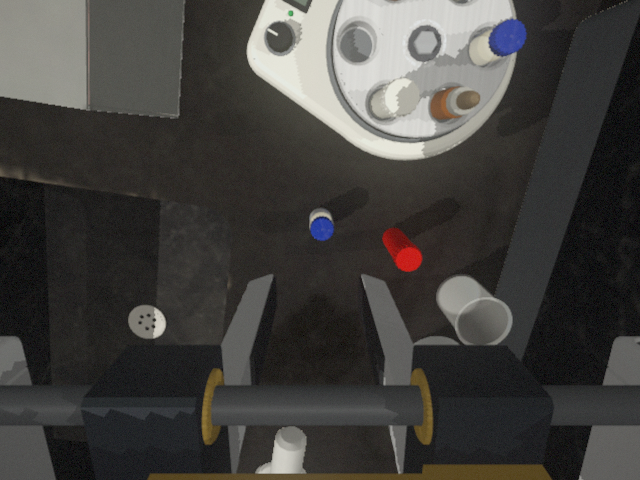

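The short vial's cap is at (321,229), against (320,226) predicted. The red tube at (402,250) is clear of the fingers, and the tap pipe tip at (291,433) lies behind.

move_arm:
  targets:
    - [[3,0.5,0.3,1.5,0.1],[4,0,0,0,0.1],[3.5,0,0,0,0.1],[0,0,0,0,0.1]]

```text
t: 14.0
ee_pos: [478.6, -199.2, 105.9]
tool_rot: [0.927, 1.373, -0.896]
force: [-0.3, -0.0, 0.2]
grip_width: 0.451
```

```bash
python3 - <<'E'
from h import *
K,Rc,t=[np.load('w5.npz')[k] for k in('K','Rc','t')]; q=ray((321.3,229),48,K,Rc,t);print(q,ray((359,42),71,K,Rc,t),ray((426,43),77,K,Rc,t))
go(*q[:2],42,22)
E
```

```text
[ 477.39860762 -207.50353071   48.        ] [442.66070743 -62.66292262  71.        ] [486.72382597 -45.24101202  77.        ]
t 14.0 at [ 478.6 -199.2  105.9] yaw 22.8 tilt [ 0.009  0.017 -1.   ] shift cm [ 6.37 -0.53  0.79] twist 0.8 rows>= 2 w 0.451 F [-0.3 -0.   0.2]
```

move_arm:
  targets:
    - [[1.5,-0.5,0.75,0,0.1],[1.5,0,0,0,0.1],[0,0,0,0,0.1]]

```text
t: 14.3
ee_pos: [479.5, -204.4, 78.5]
tool_rot: [0.922, 1.373, -0.888]
force: [0.1, 0.1, -0.5]
grip_width: 0.45
```

```bash
python3 - <<'E'
from h import *
go(476.8,-207,42,22)
E
```

```text
t 14.3 at [ 479.5 -204.4   78.5] yaw 23.2 tilt [ 0.012  0.016 -1.   ] shift cm [ 3.64 -0.42  0.17] twist 1.2 rows>= 1 w 0.45 F [ 0.1  0.1 -0.5]
```

move_arm:
  targets:
    - [[1,-0.4,0.2,0,0.1],[1.5,0,0,0,0.1],[1,0,0,0,0.1],[0,0,0,0,0.1]]

```text
t: 14.7
ee_pos: [480.6, -207.7, 47.1]
tool_rot: [0.918, 1.365, -0.883]
force: [-1.1, 0.0, 0.0]
grip_width: 0.452
```

```bash
python3 - <<'E'
from h import *
go(476.8,-207,42,22)
E
```

```text
t 14.7 at [ 480.6 -207.7   47.1] yaw 23.5 tilt [ 0.02   0.012 -1.   ] shift cm [ 0.5  -0.33 -0.21] twist 1.5 rows>= 1 w 0.452 F [-1.1  0.   0. ]
```

move_arm:
  targets:
    - [[0.5,-0.3,-0.15,0,0.2],[0.1,0,0,0,0.3],[0,0,0,0,0.3]]

```text
t: 15.0
ee_pos: [477.8, -207.8, 41.9]
tool_rot: [0.917, 1.363, -0.883]
force: [-0.1, 0.1, 0.5]
grip_width: 0.351
```

```bash
python3 - <<'E'
from h import *
go(476.8,-207,42,22)
E
```

```text
t 15.0 at [ 477.8 -207.8   41.9] yaw 23.5 tilt [ 0.022  0.011 -1.   ] shift cm [-0.01 -0.06 -0.12] twist 1.5 rows>= 1 w 0.351 F [-0.1  0.1  0.5]
```

move_arm:
  targets:
    - [[0.05,0,-0.1,0,0.6],[0,0,0,0,1],[0,0,0,0,1]]

```text
t: 15.3
ee_pos: [477.8, -207.2, 42.1]
tool_rot: [0.917, 1.361, -0.883]
force: [0.1, 0.3, 0.4]
grip_width: 0.237
```

```bash
python3 - <<'E'
from h import *
go(476.8,-207,42,22)
E
```

```text
t 15.3 at [ 477.8 -207.2   42.1] yaw 23.5 tilt [ 0.023  0.01  -1.   ] shift cm [ 0.01 -0.08 -0.05] twist 1.5 rows>= 1 w 0.237 F [0.1 0.3 0.4]
```

move_arm:
  targets:
    - [[-2,0,0,0,1],[-4,0,0,0,1],[-5,0,0,0,1],[-4,0,0,0,1],[0,0,0,0,1]]

```text
t: 15.8
ee_pos: [473.5, -208.3, 196.2]
tool_rot: [0.918, 1.366, -0.883]
force: [-0.3, 0.2, 0.2]
grip_width: 0.237
```

```bash
python3 - <<'E'
from h import *
go(440.3,-62.5,190,22)
E
```

```text
t 15.8 at [ 473.5 -208.3  196.2] yaw 23.5 tilt [ 0.02   0.012 -1.   ] shift cm [  0.73   2.75 -14.69] twist 1.5 rows>= 3 w 0.237 F [-0.3  0.2  0.2]
```

move_arm:
  targets:
    - [[0,0.7,-3.6,0.5,1],[0,0.7,-4,0.5,1],[0,0.7,-4,0.5,1],[0,0.6,-2.5,0,1],[0,0,0,0,1]]

```text
t: 16.3
ee_pos: [442.4, -64.8, 195.3]
tool_rot: [0.941, 1.354, -0.907]
force: [-1.1, -0.3, -0.4]
grip_width: 0.234
```

```bash
python3 - <<'E'
from h import *
go(440.3,-62.5,130,22)
im,K,Rc,t=cap('wrist'); cv2.imwrite('pics/w6.png',im);np.savez('w6.npz',K=K,Rc=Rc,t=t)
o=manip.get_obs();p=o['ee_pos'];M=R.from_rotvec(o['tool_rot']).as_matrix()
print('bottom',proj(p+M@[42,0,0],K,Rc,t),'top',proj(p-M@[6,0,0],K,Rc,t),'well pred',proj((440.3,-62.5,71),K,Rc,t))
E
```

```text
t 16.3 at [442.4 -64.8 195.3] yaw 21.7 tilt [ 0.02   0.011 -1.   ] shift cm [ 6.53 -0.26 -0.27] twist -0.3 rows>= 2 w 0.234 F [-1.1 -0.3 -0.4]
bottom [315.01499729 275.62756642] top [314.56292131 315.83590876] well pred [310.6060057  230.88223993]
```

View pics/w6.png

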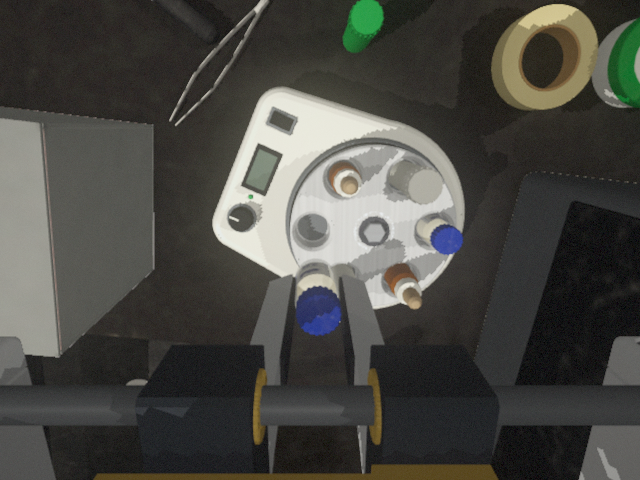

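Target well at (312,230), against (311,231) predicted. The dropper and tall tube placed earlier stand upright. Descending.

move_arm:
  targets:
    - [[2,-0.2,-0.2,0,1],[2.5,0,0,0,1],[1,0,0,0,1],[0,0,0,0,1]]

```text
t: 16.75
ee_pos: [443.3, -68.7, 138.0]
tool_rot: [0.939, 1.35, -0.91]
force: [-0.0, -0.2, 1.0]
grip_width: 0.235
```

```bash
python3 - <<'E'
from h import *
go(440.5,-62.5,95,22)
E
```

```text
t 16.75 at [443.3 -68.7 138. ] yaw 21.7 tilt [ 0.022  0.007 -1.   ] shift cm [ 4.3  -0.13 -0.69] twist -0.3 rows>= 1 w 0.235 F [-0.  -0.2  1. ]
```

move_arm:
  targets:
    - [[1,-0.1,-0.65,0,1],[1,0,0,0,1],[0,0,0,0,1]]

```text
t: 17.05
ee_pos: [441.6, -64.2, 117.4]
tool_rot: [0.94, 1.347, -0.911]
force: [0.3, 1.0, -0.0]
grip_width: 0.236
```

```bash
python3 - <<'E'
from h import *
go(440.5,-62.5,95,22)
E
```

```text
t 17.05 at [441.6 -64.2 117.4] yaw 21.6 tilt [ 0.024  0.006 -1.   ] shift cm [ 2.23 -0.09 -0.2 ] twist -0.4 rows>= 1 w 0.236 F [ 0.3  1.  -0. ]
```

move_arm:
  targets:
    - [[0.5,-0.1,-0.2,0,1],[0.6,0,0,0,1],[0.5,0,0,0,1]]

```text
t: 17.35
ee_pos: [441.5, -62.8, 101.4]
tool_rot: [0.94, 1.344, -0.909]
force: [0.1, -0.1, -0.2]
grip_width: 0.234
```

```bash
python3 - <<'E'
from h import *
go(440.5,-62.5,95,22)
E
```

```text
t 17.35 at [441.5 -62.8 101.4] yaw 21.6 tilt [ 0.027  0.004 -1.   ] shift cm [ 0.64 -0.09 -0.07] twist -0.4 rows>= 1 w 0.234 F [ 0.1 -0.1 -0.2]
```

move_arm:
  targets:
    - [[0.4,-0.05,0,0,1],[0.3,0,0,0,1],[0,0,0,0,0.25],[0,0,0,0,0.25]]

```text
t: 17.75
ee_pos: [441.2, -63.2, 94.2]
tool_rot: [0.939, 1.344, -0.909]
force: [-0.2, -0.1, 1.0]
grip_width: 0.355
```

```bash
python3 - <<'E'
from h import *
go(440.5,-62.5,95,22)
E
```

```text
t 17.75 at [441.2 -63.2  94.2] yaw 21.6 tilt [ 0.027  0.004 -1.   ] shift cm [-0.08 -0.04 -0.09] twist -0.4 rows>= 1 w 0.355 F [-0.2 -0.1  1. ]
```

move_arm:
  targets:
    - [[-2,0,0,0,0.25],[-4,0,0,0,0.1],[-4,0,0,0,0],[-3,0,0,0,-0.1],[0,0,0,0,-0.1]]

```text
t: 18.25
ee_pos: [437.1, -63.5, 227.4]
tool_rot: [0.939, 1.347, -0.91]
force: [0.8, 0.4, -1.1]
grip_width: 0.55
```

```bash
python3 - <<'E'
from h import *
go(353,292.5,220,22)
im,K,Rc,t=cap('top'); cv2.imwrite('pics/top2.png',cv2.resize(im[145:265,290:470],None,fx=4.4,fy=4.4,interpolation=cv2.INTER_CUBIC))
E
```

```text
t 18.25 at [437.1 -63.5 227.4] yaw 21.6 tilt [ 0.024  0.005 -1.   ] shift cm [  0.72   5.27 -36.2 ] twist -0.4 rows>= 8 w 0.55 F [ 0.8  0.4 -1.1]
```

move_arm:
  targets:
    - [[0,0.65,-4,0,-0.1],[0,0.65,-4.5,0,-0.1],[0,0.65,-4.5,0,-0.1],[0,0.65,-4.5,0,-0.1],[0,0.65,-4.5,0,-0.1]]

```text
t: 18.8
ee_pos: [383.3, 154.7, 218.4]
tool_rot: [0.945, 1.351, -0.928]
force: [1.8, -0.2, -0.6]
grip_width: 0.548
```

move_arm:
  targets:
    - [[0,0.65,-4.5,0,-0.1],[0,0.65,-4.5,0,-0.1],[0,0.4,-3,0,-0.1],[0,0,-0.7,0,-0.1],[0,0,0,0,-0.1]]

```text
t: 19.3
ee_pos: [345.7, 286.4, 209.6]
tool_rot: [0.93, 1.362, -0.933]
force: [0.4, -0.1, -0.4]
grip_width: 0.551
```

```bash
python3 - <<'E'
from h import *
go(353,292.5,180,22)
im,K,Rc,t=cap('wrist'); cv2.imwrite('pics/w7.png',im);np.savez('w7.npz',K=K,Rc=Rc,t=t)
print('knob top pred',proj((353,292.5,123),K,Rc,t))
E
```

```text
t 19.3 at [345.7 286.4 209.6] yaw 21.3 tilt [-0.001 -0.002 -1.   ] shift cm [ 2.96  0.9  -0.3 ] twist -0.7 rows>= 1 w 0.551 F [ 0.4 -0.1 -0.4]
knob top pred [328.7137431  244.68651979]
```

View pics/w7.png

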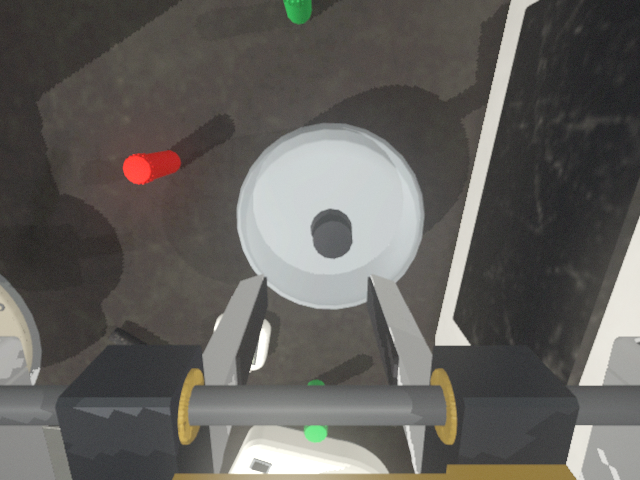

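```bash
python3 - <<'E'
from h import *
K,Rc,t=[np.load('w7.npz')[k] for k in('K','Rc','t')]; q=ray((333,240),123,K,Rc,t);print(K[0,0],q,'rim extents centre',ray((330.5,216),20,K,Rc,t))
go(*((q[:2]+[353,292.5])/2),116,22)
E
```

```text
376.57073421949 [354.48997697 296.70020865 123.        ] rim extents centre [358.89054374 290.20729062  20.        ]
t 19.35 at [345.9 285.8 209.6] yaw 21.2 tilt [-0.002 -0.002 -1.   ] shift cm [ 9.36  1.07 -0.55] twist -0.8 rows>= 2 w 0.548 F [-0.1 -0.  -1.4]
```

View pics/top2.png

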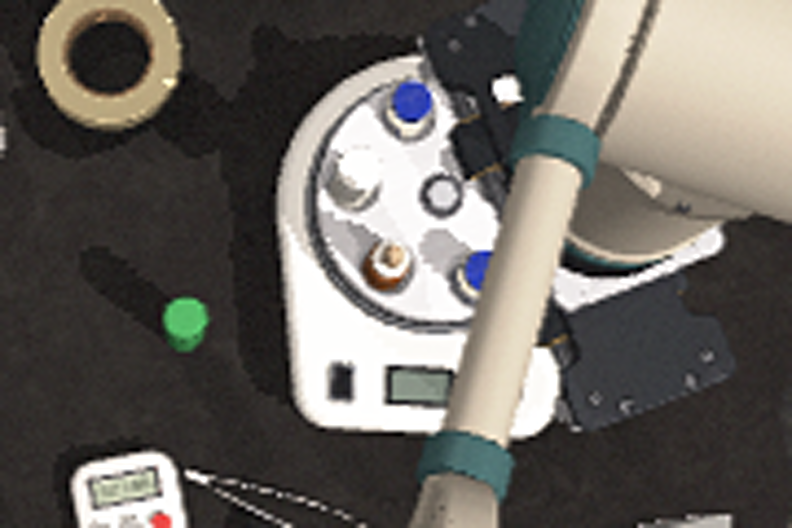

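The short vial stands in its well at (480,270) in the crop, opposite its twin at (411,102). Now I descend onto the knob.

move_arm:
  targets:
    - [[1.5,1,-0.5,0,-0.1],[2,0,0,0,-0.1],[1.5,0,0,0,-0.1],[0,0,0,0,-0.1]]

```text
t: 19.75
ee_pos: [355.2, 287.8, 156.8]
tool_rot: [0.932, 1.358, -0.942]
force: [-0.9, 1.1, -0.0]
grip_width: 0.552
```

```bash
python3 - <<'E'
from h import *
go(353.5,294,116,22)
E
```

```text
t 19.75 at [355.2 287.8 156.8] yaw 20.8 tilt [-0.002 -0.006 -1.   ] shift cm [ 4.08  0.08 -0.66] twist -1.2 rows>= 1 w 0.552 F [-0.9  1.1 -0. ]
```

move_arm:
  targets:
    - [[1,0.1,-0.65,0,-0.1],[1.5,0,0,0,-0.1],[1,0,0,0,-0.1],[0,0,0,0,-0.1]]

```text
t: 20.15
ee_pos: [355.8, 292.2, 121.1]
tool_rot: [0.937, 1.354, -0.945]
force: [-0.0, 0.1, 0.0]
grip_width: 0.55
```

```bash
python3 - <<'E'
from h import *
go(353.5,294,116,22)
E
```

```text
t 20.15 at [355.8 292.2 121.1] yaw 20.5 tilt [ 0.    -0.006 -1.   ] shift cm [ 0.51 -0.15 -0.25] twist -1.5 rows>= 1 w 0.55 F [-0.   0.1  0. ]
```

move_arm:
  targets:
    - [[0.45,-0.1,-0.2,0,0.2],[0.1,0,0,0,0.3],[0,0,0,0,0.6],[0,0,0,0,1],[0,0,0,0,1]]
  force: 30

```text
t: 20.65
ee_pos: [354.8, 294.3, 116.5]
tool_rot: [0.939, 1.353, -0.943]
force: [0.3, -0.2, -2.3]
grip_width: 0.299
```

```bash
python3 - <<'E'
from h import *
go(353.5,294,116,22)
E
```

```text
t 20.65 at [354.8 294.3 116.5] yaw 20.5 tilt [ 0.003 -0.004 -1.   ] shift cm [ 0.05 -0.13 -0.01] twist -1.5 rows>= 1 w 0.299 F [ 0.3 -0.2 -2.3]
```

move_arm:
  targets:
    - [[-1,0,0,0,1],[-3,0,0,0,1],[-4,0,0,0,1],[-5,0,0,0,1],[-3,0,0,0,1]]

```text
t: 21.15
ee_pos: [351.3, 293.2, 279.6]
tool_rot: [0.931, 1.358, -0.952]
force: [0.5, 0.7, -1.9]
grip_width: 0.291
```

```bash
python3 - <<'E'
from h import *
go(484.3,-43.9,265,20.5)
E
```

```text
t 21.15 at [351.3 293.2 279.6] yaw 20.5 tilt [-0.007 -0.01  -1.   ] shift cm [ 1.72  0.65 36.22] twist 0.0 rows>= 8 w 0.291 F [ 0.5  0.7 -1.9]
```

move_arm:
  targets:
    - [[0,0,2.5,0,1],[0,0.1,4,0,1],[0,0.1,4.5,0,1],[0,0.1,4.5,0,1],[0,0.1,4.5,0,1]]

```text
t: 21.65
ee_pos: [429.4, 108.6, 291.9]
tool_rot: [0.937, 1.353, -0.925]
force: [1.1, -0.0, -1.6]
grip_width: 0.291
```

move_arm:
  targets:
    - [[0,0.1,4.5,0,1],[0,0.1,4.5,0,1],[0,0,3,0,1],[0,0,2,0,1],[0,0,0,0,1]]

```text
t: 22.15
ee_pos: [484.6, -32.5, 296.5]
tool_rot: [0.943, 1.343, -0.929]
force: [-0.2, -0.2, -2.0]
grip_width: 0.294
```

```bash
python3 - <<'E'
from h import *
go(484.3,-43.9,265,20.5)
E
```

```text
t 22.15 at [484.6 -32.5 296.5] yaw 20.8 tilt [ 0.018 -0.002 -1.   ] shift cm [ 3.16 -0.49  1.03] twist 0.3 rows>= 1 w 0.294 F [-0.2 -0.2 -2. ]
```

move_arm:
  targets:
    - [[1.5,-0.45,1,0,1],[1,0,0,0,1],[0,0,0,0,1]]

```text
t: 22.45
ee_pos: [483.8, -42.0, 272.4]
tool_rot: [0.946, 1.343, -0.927]
force: [-0.5, -0.5, -0.9]
grip_width: 0.293
```

```bash
python3 - <<'E'
from h import *
go(484.3,-43.9,265,20.5)
im,K,Rc,t=cap('wrist'); cv2.imwrite('pics/w8.png',im);np.savez('w8.npz',K=K,Rc=Rc,t=t)
o=manip.get_obs();p=o['ee_pos'];M=R.from_rotvec(o['tool_rot']).as_matrix()
print('knob top',proj(p+M@[-6.5,0,0],K,Rc,t),'axis pt at rim',proj(p+M@[116.5,0,0],K,Rc,t),'nut',proj((484.3,-43.9,77),K,Rc,t))
E
```

```text
t 22.45 at [483.8 -42.  272.4] yaw 20.7 tilt [ 0.019  0.    -1.   ] shift cm [ 0.74 -0.03  0.2 ] twist 0.2 rows>= 1 w 0.293 F [-0.5 -0.5 -0.9]
knob top [315.31486527 314.53222621] axis pt at rim [316.0360013  237.22087793] nut [312.03166838 214.38920624]
```

View pics/w8.png

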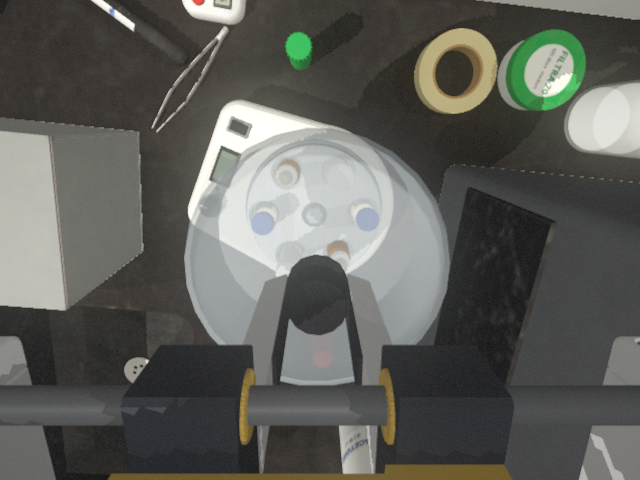

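```bash
python3 - <<'E'
from h import *
from scipy.optimize import least_squares
K,Rc,t=[np.load('w8.npz')[k] for k in('K','Rc','t')]
o=manip.get_obs();p=o['ee_pos']
zr=p[2]-116.5
th=np.linspace(0,2*np.pi,721)
def box(c):
    P=np.array([proj((c[0]+78*np.cos(a),c[1]+78*np.sin(a),zr),K,Rc,t) for a in th]); return np.array([P[:,0].min(),P[:,0].max(),P[:,1].min(),P[:,1].max()])
c0=box(p[:2]);print('pred box',c0.round(1))
s=least_squares(lambda c:box(c)-[185,449,127,385],p[:2]);print(s.x,s.fun.round(1))
print('knob',ray((317,305),p[2]+6.5,K,Rc,t),'nut',ray((315,214.5),77,K,Rc,t),'tcp',p)
E
```

```text
pred box [210.4 415.  130.3 326.8]
[492.34400473 -55.72023836] [ 30.9 -31.8  26.1 -41.5]
knob [482.94827331 -37.25474195 279.46307883] nut [487.0324813  -42.99968744  77.        ] tcp [484.04484323 -41.97360085 272.96307883]
```

```bash
python3 - <<'E'
from h import *
from scipy.optimize import least_squares
K,Rc,t=[np.load('w8.npz')[k] for k in('K','Rc','t')]
o=manip.get_obs();p=o['ee_pos'];M=R.from_rotvec(o['tool_rot']).as_matrix()
th=np.linspace(0,2*np.pi,361)
def box(c):
    P=np.array([proj((c[0]+78*np.cos(a),c[1]+78*np.sin(a),c[2]),K,Rc,t) for a in th]); return np.array([P[:,0].min(),P[:,0].max(),P[:,1].min(),P[:,1].max()])
s=least_squares(lambda c:box(c)-[185,449,127,385],[*p[:2],210]);print(s.x,s.fun.round(1),'tcp',p, 'axis at that height',p+M[:,0]*(p[2]-s.x[2]))
E
```

```text
[485.39364018 -39.65010182 227.69029008] [-2.6  2.6  2.5 -3.1] tcp [484.04484323 -41.97360085 272.96307883] axis at that height [484.94832435 -41.98145927 227.69930676]
```

move_arm:
  targets:
    - [[1.5,0,0.5,0,1],[2,0,0,0,1],[1.5,0,0,0,1],[0,0,0,0,1]]

```text
t: 22.9
ee_pos: [487.8, -42.5, 225.2]
tool_rot: [0.944, 1.34, -0.919]
force: [0.6, -0.5, -1.9]
grip_width: 0.293
```

```bash
python3 - <<'E'
from h import *
go(485,-47,160.5,20.5)
E
```

```text
t 22.9 at [487.8 -42.5 225.2] yaw 21.0 tilt [ 0.026  0.001 -1.   ] shift cm [ 6.46 -0.59  0.27] twist 0.5 rows>= 2 w 0.293 F [ 0.6 -0.5 -1.9]
```

move_arm:
  targets:
    - [[1.5,-0.7,0.25,0,1],[1.5,0,0,0,1],[0,0,0,0,1]]

```text
t: 23.2
ee_pos: [484.6, -45.2, 198.0]
tool_rot: [0.944, 1.336, -0.914]
force: [-0.5, 0.2, -2.0]
grip_width: 0.29
```

```bash
python3 - <<'E'
from h import *
go(484,-47,160.5,20.5)
E
```

```text
t 23.2 at [484.6 -45.2 198. ] yaw 21.2 tilt [ 0.031  0.001 -1.   ] shift cm [ 3.75 -0.23  0.11] twist 0.7 rows>= 1 w 0.29 F [-0.5  0.2 -2. ]
```

move_arm:
  targets:
    - [[1,-0.25,0.15,0,1],[1,0,0,0,1],[0,0,0,0,1]]

```text
t: 23.5
ee_pos: [485.1, -47.0, 179.7]
tool_rot: [0.944, 1.332, -0.91]
force: [-0.1, -0.0, -1.4]
grip_width: 0.291
```

```bash
python3 - <<'E'
from h import *
go(483.5,-47,160.5,20.5)
E
```

```text
t 23.5 at [485.1 -47.  179.7] yaw 21.3 tilt [ 0.036  0.    -0.999] shift cm [ 1.91 -0.21 -0.08] twist 0.8 rows>= 1 w 0.291 F [-0.1 -0.  -1.4]
```

move_arm:
  targets:
    - [[0.5,-0.35,-0.15,0,1],[0.4,0,0,0,1],[0,0,0,0,1]]

```text
t: 23.8
ee_pos: [481.7, -46.9, 170.4]
tool_rot: [0.944, 1.331, -0.91]
force: [0.1, -1.0, -1.0]
grip_width: 0.291
```

```bash
python3 - <<'E'
from h import *
go(482.5,-47,160.5,20.5)
E
```

```text
t 23.8 at [481.7 -46.9 170.4] yaw 21.3 tilt [ 0.037 -0.    -0.999] shift cm [0.99 0.03 0.02] twist 0.8 rows>= 1 w 0.291 F [ 0.1 -1.  -1. ]
```

move_arm:
  targets:
    - [[0.4,0,0,0,1],[0.2,0,0,0,1]]

```text
t: 24.0
ee_pos: [482.3, -47.1, 164.3]
tool_rot: [0.944, 1.33, -0.909]
force: [0.3, -0.8, -2.2]
grip_width: 0.293
```

```bash
python3 - <<'E'
from h import *
go(482.5,-47,160.5,20.5)
E
```

```text
t 24.0 at [482.3 -47.1 164.3] yaw 21.3 tilt [ 0.038 -0.    -0.999] shift cm [ 0.38  0.01 -0.01] twist 0.8 rows>= 1 w 0.293 F [ 0.3 -0.8 -2.2]
```

move_arm:
  targets:
    - [[0.3,0,0,0,1],[0.2,0,0,0,1]]

```text
t: 24.2
ee_pos: [485.1, -47.6, 161.1]
tool_rot: [0.945, 1.324, -0.907]
force: [0.0, 1.2, 7.7]
grip_width: 0.296
```

```bash
python3 - <<'E'
from h import *
go(482.5,-47,160.5,20.5)
im,K,Rc,t=cap('scene'); cv2.imwrite('pics/s2.png',cv2.resize(im[180:360,280:480],None,fx=3.3,fy=3.3,interpolation=cv2.INTER_CUBIC))
E
```

```text
t 24.2 at [485.1 -47.6 161.1] yaw 21.3 tilt [ 0.044 -0.002 -0.999] shift cm [ 0.05 -0.22 -0.16] twist 0.8 rows>= 1 w 0.296 F [0.  1.2 7.7]
```

View pics/s2.png

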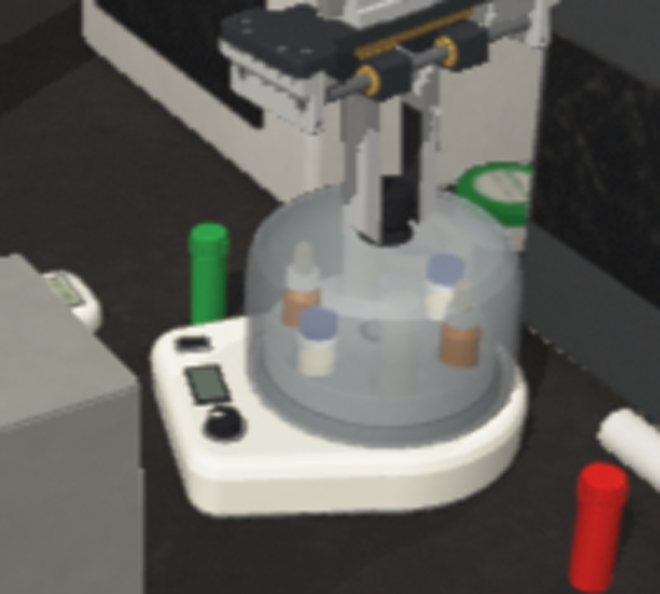

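The cover is over the collar and down at z 161, with about 10 N of contact. All four visible vials are upright under the dome. I release it.

move_arm:
  targets:
    - [[0,0,0,0,0.3],[0,0,0,0,0],[0,0,0,0,-0.1]]

```text
t: 24.55
ee_pos: [486.1, -47.7, 161.7]
tool_rot: [0.946, 1.322, -0.906]
force: [-0.1, -0.2, 0.5]
grip_width: 0.485
```

move_arm:
  targets:
    - [[-1,0,0,0,-0.1],[-3,0,0,0,-0.1],[-4,0,0,0,-0.1],[-4,0,0,0,-0.1],[0,0,0,0,-0.1]]

```text
t: 25.05
ee_pos: [479.4, -47.4, 286.7]
tool_rot: [0.945, 1.326, -0.907]
force: [0.1, -0.1, -0.0]
grip_width: 0.552
```

```bash
python3 - <<'E'
from h import *
go(482.5,-47,160.5,20.5)
im,K,Rc,t=cap('wrist'); cv2.imwrite('pics/w9.png',im);np.savez('w9.npz',K=K,Rc=Rc,t=t)
im2,*b=cap('scene');np.savez('s3.npz',K=b[0],Rc=b[1],t=b[2])
m=np.zeros((594,800,3),np.uint8);m[:450,:600]=cv2.resize(im,(600,450));c=cv2.resize(im2[180:360,330:460],(200,277));m[:277,600:]=c
cv2.imwrite('pics/s3.png',cv2.resize(im2[200:350,310:460],None,fx=4,fy=4,interpolation=cv2.INTER_CUBIC))
print('w knob top pred',proj((485,-44,167),K,Rc,t)); print('scene knob centre pred',proj((485,-44,156),*b))
for z in (167,145): print(z,[proj((485+14.5*np.cos(a),-44+14.5*np.sin(a),z),*b).round(1).tolist() for a in (0,np.pi/2,np.pi,-np.pi/2)])
E
```

```text
t 25.05 at [479.4 -47.4 286.7] yaw 21.3 tilt [ 0.043 -0.001 -0.999] shift cm [12.62 -0.19 -0.13] twist 0.8 rows>= 3 w 0.552 F [ 0.1 -0.1 -0. ]
w knob top pred [317.88445325 231.6727619 ]
scene knob centre pred [396.91668523 240.67014676]
167 [[404.8, 234.4], [394.6, 231.7], [389.6, 236.3], [400.0, 239.1]]
145 [[404.1, 245.0], [394.0, 242.1], [389.0, 246.9], [399.3, 249.8]]
```

View pics/s3.png

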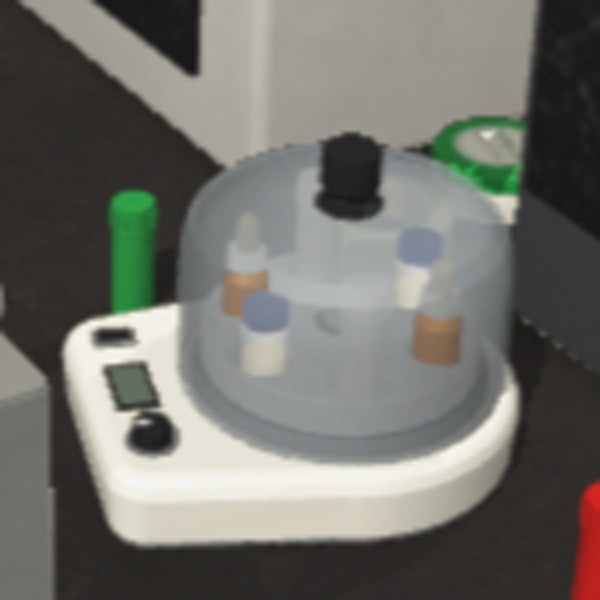

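View pics/w9.png

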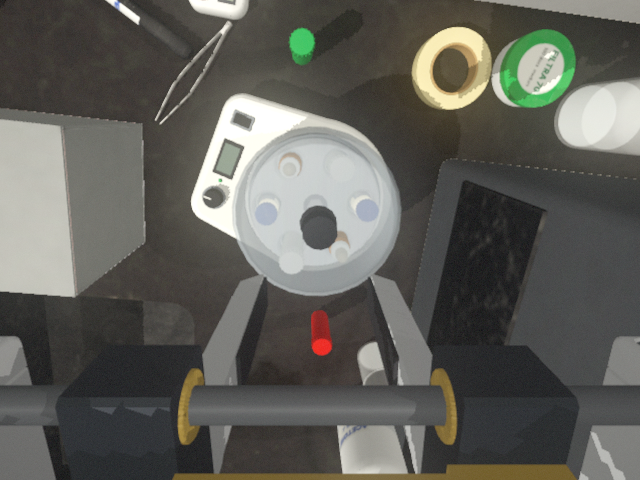

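The knob is at (398,242) in the scene view, against (397,241) predicted for seated. In the wrist view it is at (319,231), against (318,232). All six vials are upright in opposite pairs, so I hand in.

```bash
python3 -c "
from workcell import ticket; print(ticket.hand_in())"
```

```text
the job is handed in; nothing more can be done
None
```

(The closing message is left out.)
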